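Line up the round lamps by size on the counter display shelf

TASK

Line up the four round clear lamps on the display shelf in order of size, one in the middle of each rubber pad: the largest beside the tall end panel, the smallest at the other, low end. Stand each one upright with its lens up, and do not tip any over or drop them.

Things in the scene. Friction and masses are not known exactly. Their poses are not given: they have to be found in the camera images.
- lamp_s_center (a point): The smallest of the four round lamps: a black upright cylinder 34 mm across with a bright bezel and a clear, slightly domed lens on top, 38 mm high overall; the side is straight and grippable up to 26 mm above its foot. Stands lens up on the counter at the start. The point lies on its axis, half-way up (19 mm above its flat foot); z is its axis, up.
- lamp_m_center (a point): The second smallest of the four round lamps: a black upright cylinder 44 mm across with a bright bezel and a clear, slightly domed lens on top, 43 mm high overall; the side is straight and grippable up to 31 mm above its foot. Stands lens up on the counter at the start. The point lies on its axis, half-way up (21.5 mm above its flat foot); z is its axis, up.
- lamp_l_center (a point): The second largest of the four round lamps: a black upright cylinder 54 mm across with a bright bezel and a clear, slightly domed lens on top, 48 mm high overall; the side is straight and grippable up to 36 mm above its foot. Stands lens up on the counter at the start. The point lies on its axis, half-way up (24 mm above its flat foot); z is its axis, up.
- lamp_xl_center (a point): The largest of the four round lamps: a black upright cylinder 64 mm across with a bright bezel and a clear, slightly domed lens on top, 53 mm high overall; the side is straight and grippable up to 41 mm above its foot. Stands lens up on the counter at the start. The point lies on its axis, half-way up (26.5 mm above its flat foot); z is its axis, up.
- pad_a: One of four identical round black rubber pads, 72 mm across and 2 mm thick, fixed in a straight row, 90 mm between centres, on the deck of the display shelf; which of the four is where in the row changes from start to start. Origin: centre of its underside, on the deck, 40 mm above the counter; its top, where a lamp stands, is 42 mm above the counter.
- pad_b: One of four identical round black rubber pads, 72 mm across and 2 mm thick, fixed in a straight row, 90 mm between centres, on the deck of the display shelf; which of the four is where in the row changes from start to start. Origin: centre of its underside, on the deck, 40 mm above the counter; its top, where a lamp stands, is 42 mm above the counter.
- pad_c: One of four identical round black rubber pads, 72 mm across and 2 mm thick, fixed in a straight row, 90 mm between centres, on the deck of the display shelf; which of the four is where in the row changes from start to start. Origin: centre of its underside, on the deck, 40 mm above the counter; its top, where a lamp stands, is 42 mm above the counter.
- pad_d: One of four identical round black rubber pads, 72 mm across and 2 mm thick, fixed in a straight row, 90 mm between centres, on the deck of the display shelf; which of the four is where in the row changes from start to start. Origin: centre of its underside, on the deck, 40 mm above the counter; its top, where a lamp stands, is 42 mm above the counter.
- end_panel: The tall orange end panel, fixed upright across one end of the display shelf: 118 mm by 18 mm, rising 60 mm above the deck (100 mm above the counter). It is at either end of the row, changing from start to start; the other end has only a low grey lip 10 mm high. Origin: centre of its underside on the deck, in line with the pads and 73 mm from the centre of the nearest pad; y lies along the row.
- shelf: The counter display shelf: a grey deck 125 mm by 430 mm on orange slotted beams, fixed to the counter; deck top 40 mm above the counter, with a lip 6 mm higher along each long edge. Its pose changes. Origin: centre of its underside, on the counter; y lies along the row of pads, x across it (away from the robot), z up.

How it is judged:
By the outcome, as a careful person would: the job done as asked, in the order asked, and still so for the second after the job is handed in, with the robot touching nothing.
It also fails if it takes over 99 s, if anything falls off the work surface, if the arm or the gripper's body presses on something with over 40 N, if the wrist force passes 120 N, or if a joint passes its speed limit or range.

ROBOT

A 6-joint arm with a two-finger parallel gripper is mounted at the origin on the work surface. World frame = base frame: x ahead of the robot, y to its left, z up, the work surface at z = 0. Lengths are in mm, angles in rad, forces in N, time in s.
With the tool pointing down it reaches from about 300 to 875 mm from the base axis. Payload 6.4 kg.
Tool frame: the origin (TCP) lies midway between the tips of the shut fingers; the grasp point (between the pads) lies behind it (manip.grip_depth is the z of the grasp point in the tool frame, in mm); z points along the fingers, y is the direction in which the jaws open and shut (so a half turn about z gives the same grasp; the last joint's range is limited). The gripper opens to 85 mm and grips with 20 to 120 N. Pads are 22 mm wide; open, the fingers measure 114 mm over their backs; the gripper's body (76 mm by 85 mm) begins 54 mm behind the grasp point. The pads swing forward as they close: fully open they stand 13 mm farther back than shut.
Start: joints at [-1.472, 0.181, 1.607, -0, 1.354, -0.206], TCP at [172.575, -548.506, 231.288] pointing down, gripper open.
Joint ranges: [-2.99, 2.99], [-0.89, 2.07], [0.3, 2.58], [-1.14, 4.28], [0, 2.63], [-3.12, 3.12]. Speed limits (rad/s): [2.57, 2.57, 3.01, 3.14, 3.14, 3.14].

INTERFACE

Orientations are given as a unit quaternion [w, x, y, z].
In Python, from cell import manip, vision, ticket, nets gives the robot as it stands.
- The arm moves only by the tool move_arm, never from a script. Its argument "increments" is a list of rows, each an object with "translation": the shift along the tool's x, y, z in cm, a list of three; "turn": the turn, a rotation vector about the tool's x, y, z in rad, a list of three. A call has 1 to 10 rows; each row shifts and turns the commanded pose from where the row before left it, along the tool's axes as they then stand; what a row does not reach is not made up. A row lasts 1/10 s, in which the tool goes at most 50 mm and 8.59 degrees, less where a joint would pass 70% of its speed; a pose out of reach is approached as far as the arm can. A call with a gripper value outside its range is refused whole. "hand" is the opening, from 0 (shut) to 1 (fully open), set as the call begins (left out, the last holds). The fingers move at their own pace and stop on an object; the grip force is fixed at half the most. Time passes only in rows, so rows that do not move let the fingers close. It gives the time, the measured TCP pose, the force and the opening at its end, in the units of the state.
- manip.get_state(): the state, without advancing time (a new reading comes with each control period).
- vision.snapshot(name): name is "scene" or "side" or "wrist"; returns a dict with "img" (420x560x3 uint8, red, green, blue), "depth" (420x560 float32, mm along the optical axis (not along the pixel's ray), 0 where there is no reading), "fovy" (degrees; the focal length in pixels is half the picture's height over the tangent of half this angle, whatever the lens; pixels are square), "cx", "cy" (the principal point, pixels), "extrinsics" (4x4, takes a point from camera to world coordinates). Camera axes: x right, y up, looking along -z (the intrinsics and any distortion apply to the point x, -y, -z); pixel columns grow to the right and rows downward; lengths in mm; the calibration is good to about 2 mm. A picture is of the moment at which its call begins.
- ticket.hand_in(): hands the job in, once; it reports no verdict.
Trained networks look in a picture, given as the dict that the camera call returned (one of the last four; its "shot" number tells which), for a name from the list of things; names that differ only in an ending like _2 or _b are one class to them, and where a whole thing is asked for, a point or a joint stands for the part that bears it (a point fixed in the world has none). Each returns a list of dicts, best first, with "p" (0 to 1); they miss things now and then, are a little off and sometimes report something else, mostly with a low value. They report only what shows in the picture. A call takes as long as a camera call.
- nets.recognise(picture, query): "bbox" ([left, top, right, bottom] in pixels, round what is visible of it).
- nets.regions_of(picture, query): "region" (420x560 bool, what is visible of it) and "bbox" ([left, top, right, bottom] in pixels, round what is visible of it).
The state is a dict: "t": time; "qpos": joint angles; "joint_velocities": joint speeds; "effort": joint torques, N m; "eef_pos": TCP position; "tcp_rot": TCP orientation; "contact_force": force on the tool from outside, world axes, zero at the start; "moment": the same for the moment, N m; "grip_width": opening from 0.0 (shut) to 1.0 (fully open).
Only numpy, scipy, OpenCV 4.12 (cv2) and the standard library are available. Lean on these libraries where they do the work, as an engineer would, in place of code of your own. Each camera call takes 0.05 s, during which the arm holds its last target.

## Working session

There is one attempt and no reset: what is moved stays moved. The work goes in short steps, Python scripts to look and compute and a tool call to move; the robot and the scene stay as the last step left them, time stands still between calls to the robot, and variables do not carry over. Pictures are saved under pics/ and viewed, and the job is handed in when it is done.

Besides the shell and the picture viewer there is one more tool, called after "Call:" by a JSON object that holds its "api" and its "payload". move_arm: Moves the arm, as the interface text tells. Its arguments: {"type":"object","properties":{"increments":{"type":"array","items":{"type":"object","properties":{"translation":{"type":"array","items":{"type":"number"}},"turn":{"type":"array","items":{"type":"number"}}}}},"hand":{"type":"number"}},"required":["increments"]}

```bash
ls; mkdir -p pics
python3 - <<'E'
from cell import manip, vision, ticket, nets
import cv2
print(manip.get_state(), manip.grip_depth)
for n in ["scene","side","wrist"]:
    s=vision.snapshot(n)
    cv2.imwrite(f"pics/{n}0.png",s["img"][:,:,::-1])
    print(n,s["fovy"],s["cx"],s["cy"],s["extrinsics"].round(3).tolist(),[k for k in s])
    for q in ["lamp_s_center","lamp_m_center","lamp_l_center","lamp_xl_center","pad_a","end_panel","shelf"]:
        print(q,[(round(d["p"],2),[int(v) for v in d["bbox"]]) for d in nets.recognise(s,q)[:5]])
E
```

```text
pics
{'t': 0.0, 'qpos': array([-1.47232644e+00,  1.81585891e-01,  1.60804184e+00,  1.13087730e-06,
        1.35379912e+00, -2.06304835e-01]), 'joint_velocities': array([ 0.00047311,  0.00057136,  0.00018719,  0.0002929 ,  0.00027367,
       -0.00161145]), 'effort': array([-4.40492313e-04, -4.44876373e+01, -3.51337552e+01, -2.23522425e-04,
        9.15024604e-03, -3.37586556e-06]), 'eef_pos': array([ 172.50185835, -547.91386101,  230.34259319]), 'tcp_rot': array([-9.15738497e-04,  9.88411101e-01,  1.51798072e-01,  4.99750791e-05]), 'contact_force': array([-0.42535655, -0.12606067, -0.11813564]), 'moment': array([0.05595356, 0.03296352, 0.00135054]), 'grip_width': 1.0022125624822908} -18.700000000000003
scene 46.58760027910057 276.0481012074799 210.11500415486742 [[0.292, -0.709, 0.642, 1380.141], [0.956, 0.207, -0.206, -268.124], [0.013, 0.674, 0.739, 1026.46], [0.0, 0.0, 0.0, 1.0]] ['img', 'depth', 'fovy', 'cx', 'cy', 'extrinsics', 'shot']
lamp_s_center [(0.68, [400, 189, 410, 203])]
lamp_m_center [(0.71, [274, 230, 302, 251]), (0.54, [303, 176, 317, 196])]
lamp_l_center [(0.61, [228
[... 566 characters left out ...]
43, 299, 164, 322])]
lamp_m_center [(0.57, [263, 252, 285, 277])]
lamp_l_center [(0.72, [307, 201, 330, 229])]
lamp_xl_center [(0.89, [326, 158, 349, 176])]
pad_a [(0.71, [199, 207, 233, 226]), (0.69, [272, 173, 302, 185]), (0.58, [228, 193, 255, 211]), (0.52, [251, 182, 279, 196])]
end_panel [(0.81, [290, 147, 322, 175])]
shelf [(0.96, [174, 160, 320, 252])]
wrist 67.2902834220946 278.7814297893982 209.18207218249154 [[0.299, 0.901, 0.313, 254.452], [-0.954, 0.282, 0.1, -523.749], [0.001, -0.329, 0.945, 372.716], [0.0, 0.0, 0.0, 1.0]] ['img', 'depth', 'fovy', 'cx', 'cy', 'extrinsics', 'shot']
lamp_s_center []
lamp_m_center []
lamp_l_center []
lamp_xl_center []
pad_a []
end_panel []
shelf []
```

View pics/scene0.png

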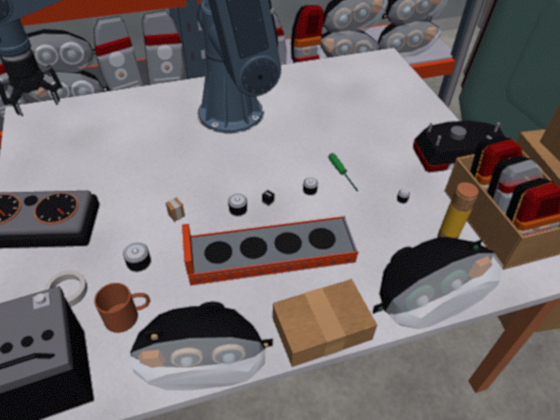

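View pics/side0.png

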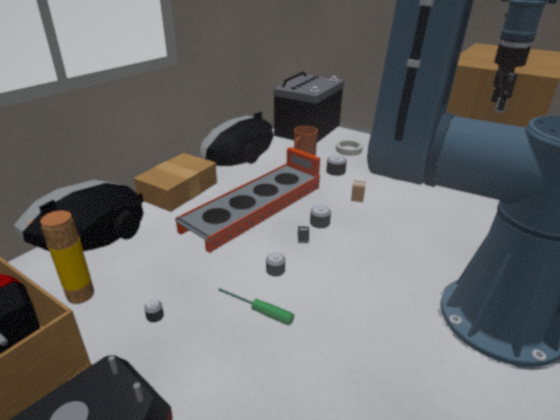

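View pics/wrist0.png

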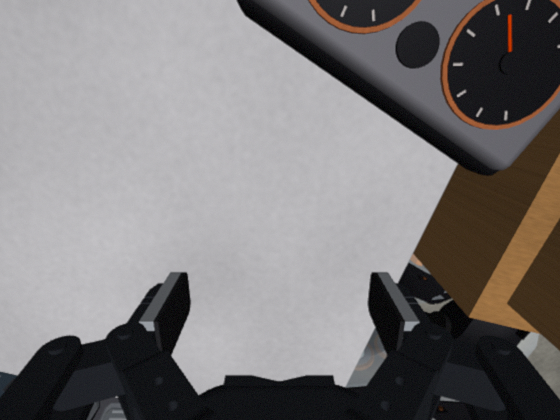

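The scene picture shows S at (403,196), M at (311,186), L at (238,204) and XL at (136,256). The end panel is at the left (−y) end of the shelf, near (187,247). A black cube sits between L and M at (268,197). Next I'll find the positions with both cameras.

```bash
cat > h.py <<'E'
from cell import manip, vision, ticket, nets
import numpy as np, cv2
from scipy.optimize import least_squares
D={'s':(34,38,26),'m':(44,43,31),'l':(54,48,36),'xl':(64,53,41)}
def proj(s,P):
    P=np.atleast_2d(P).astype(float); E=s["extrinsics"]
    c=(P-E[:3,3])@E[:3,:3]
    f=210/np.tan(np.radians(s["fovy"]/2))
    return np.c_[s["cx"]+f*c[:,0]/-c[:,2], s["cy"]-f*c[:,1]/-c[:,2]]
def ray(s,uv,z):
    E=s["extrinsics"]; f=210/np.tan(np.radians(s["fovy"]/2))
    d=E[:3,:3]@np.array([(uv[0]-s["cx"])/f,-(uv[1]-s["cy"])/f,-1])
    return E[:3,3]+d*(z-E[2,3])/d[2]
a=np.linspace(0,2*np.pi,60,endpoint=False)
def ring(x,y,r,z): return np.c_[x+r*np.cos(a),y+r*np.sin(a),0*a+z]
def hullbox(s,x,y,k,z0=0):
    d,h,g=D[k]
    p=proj(s,np.r_[ring(x,y,d/2,z0),ring(x,y,d/2,z0+g),ring(x,y,d/2*.8,z0+h-2)])
    H=cv2.convexHull(p.astype(np.float32)); M=cv2.moments(H)
    return np.array([M['m10']/M['m00'],M['m01']/M['m00']]),M['m00'],H
def cen(reg):
    n,l,st,c=cv2.connectedComponentsWithStats(reg.astype(np.uint8))
    i=1+np.argmax(st[1:,4]); return c[i],st[i,4]
def lamp_fit(s,c,k,z0=0):
    d,h,g=D[k]; p=ray(s,c,z0+h/2)[:2]
    return least_squares(lambda q:hullbox(s,q[0],q[1],k,z0)[0]-c,p).x
E
python3 - <<'E'
from h import *
S={n:vision.snapshot(n) for n in ["scene","side"]}
for n,s in S.items():
    for k in D:
        for d in nets.regions_of(s,f"lamp_{k}_center")[:3]:
            c,A=cen(d["region"]); q=lamp_fit(s,c,k)
            print(n,k,round(d["p"],2),c.round(1),A,"model area",round(hullbox(s,*q,k)[1]),q.round(1))
    for d in nets.regions_of(s,"pad_a")[:5]:
        c,A=cen(d["region"]); print(n,"pad",round(d["p"],2),c.round(1),A,ray(s,c,42).round(1))
    for d in nets.regions_of(s,"end_panel")[:2]:
        c,A=cen(d["region"]); print(n,"panel",round(d["p"],2),c.round(1),A,ray(s,c,70).round(1))
E
```

```text
scene s 0.65 [403.2 196.2] 121 model area 171 [553.2 382.5]
scene s 0.49 [310.2 186. ] 237 model area 161 [438.5 137.7]
scene s 0.2 [136.8 256.9] 665 model area 214 [ 557.1 -377. ]
scene m 0.74 [288.4 243.2] 465 model area 305 [625.9   8.7]
scene m 0.48 [310.3 186.1] 244 model area 252 [440.8 137.3]
scene l 0.72 [238.  204.7] 413 model area 390 [455.6 -84.5]
scene xl 0.81 [136.8 256.6] 692 model area 671 [ 560.8 -376.1]
scene pad 0.98 [218.1 252.2] 515 [ 621.7 -176.4   42. ]
scene pad 0.96 [253.3 247.7] 484 [632.9 -87.4  42. ]
scene pad 0.61 [288.1 242.8] 469 [642.7   2.8  42. ]
scene pad 0.6 [322.1 238.2] 472 [653.1  92.3  42. ]
scene panel 0.97 [187.6 248.4] 384 [ 610.3 -248.5   70. ]
side s 0.9 [153.8 310.5] 389 model area 408 [547.4 384.3]
side m 0.71 [275.5 263.8] 406 model area 454 [436.8 137.1]
side l 0.67 [242.3 202. ] 321 model area 417 [658.4 -18.1]
side l 0.57 [320.4 216.4] 481 model area 464 [450.2 -84.6]
side xl 0.71 [336.3 165. ] 400 model area 400 [ 558.1 -375.5]
side pad 0.82 [216.4 215.9] 368 [646.   95.1  42. ]
side pad 0.67 [265.7 189.9] 280 [624.9 -83.8  42. ]
side pad 0.66 [286.5 178.6] 235 [ 615.7 -173.7   42. ]
side pad 0.6 [242.1 202.2] 317 [636.   6.  42.]
side panel 0.69 [303.1 161.4] 692 [ 607.8 -249.7   70. ]
```

Call:
{"api": "move_arm", "payload": {"increments": [{"turn": [0,0,-0.1435]},{"turn": [0,0,-0.1435]},{"turn": [0,0,-0.1435]},{"turn": [0,0,-0.1435]},{"turn": [0,0,-0.1435]},{"turn": [0,0,-0.1435]},{"turn": [0,0,-0.1435]},{"turn": [0,0,-0.1435]}], "hand": 1}}

```text
invalid input at $.increments[0]: expected keys translation, turn
```

Call:
{"api": "move_arm", "payload": {"increments": [{"translation": [2.16,3.64,0.3]},{"translation": [2.16,3.64,0.3]},{"translation": [2.16,3.64,0.3]},{"translation": [2.16,3.64,0.3]},{"translation": [2.16,3.64,0.3]},{"translation": [2.16,3.64,0.3]},{"translation": [2.16,3.64,0.3]},{"translation": [2.16,3.64,0.3]},{"translation": [2.16,3.64,0.3]},{"translation": [2.16,3.64,0.3]}]}}

```text
invalid input at $.increments[0]: expected keys translation, turn
```

Call:
{"api": "move_arm", "payload": {"increments": [{},{}]}}

```text
invalid input at $.increments[0]: expected keys translation, turn
```

Call:
{"api": "move_arm", "payload": {"increments": [{"translation": [0,0,0],"turn": [0,0,-0.1435]},{"translation": [0,0,0],"turn": [0,0,-0.1435]},{"translation": [0,0,0],"turn": [0,0,-0.1435]},{"translation": [0,0,0],"turn": [0,0,-0.1435]},{"translation": [0,0,0],"turn": [0,0,-0.1435]},{"translation": [0,0,0],"turn": [0,0,-0.1435]},{"translation": [0,0,0],"turn": [0,0,-0.1435]},{"translation": [0,0,0],"turn": [0,0,-0.1435]}], "hand": 1}}

```text
t: 2.7
eef_pos: [172.6, -548.5, 231.3]
tcp_rot: [0.0, 0.746, 0.666, -0.0]
contact_force: [0.2, -1.0, 0.3]
grip_width: 1.003
```

Call:
{"api": "move_arm", "payload": {"increments": [{"translation": [2.16,3.64,0.3],"turn": [0,0,0]},{"translation": [2.16,3.64,0.3],"turn": [0,0,0]},{"translation": [2.16,3.64,0.3],"turn": [0,0,0]},{"translation": [2.16,3.64,0.3],"turn": [0,0,0]},{"translation": [2.16,3.64,0.3],"turn": [0,0,0]},{"translation": [2.16,3.64,0.3],"turn": [0,0,0]},{"translation": [2.16,3.64,0.3],"turn": [0,0,0]},{"translation": [2.16,3.64,0.3],"turn": [0,0,0]},{"translation": [2.16,3.64,0.3],"turn": [0,0,0]},{"translation": [2.16,3.64,0.3],"turn": [0,0,0]}]}}

```text
t: 3.7
eef_pos: [561.0, -375.9, 201.2]
tcp_rot: [0.0, 0.748, 0.664, -0.0]
contact_force: [-0.2, -0.9, 0.2]
grip_width: 1.0
```

Call:
{"api": "move_arm", "payload": {"increments": [{"translation": [0,0,0],"turn": [0,0,0]},{"translation": [0,0,0],"turn": [0,0,0]}]}}

```text
t: 3.9
eef_pos: [560.0, -376.0, 200.7]
tcp_rot: [-0.0, 0.747, 0.665, -0.0]
contact_force: [0.2, 0.2, 0.7]
grip_width: 1.002
```

```bash
cat > w.py <<'E'
from h import *
import sys
k=sys.argv[1]; name=sys.argv[2]
s=vision.snapshot("wrist"); cv2.imwrite(f"pics/{name}.png",s["img"][:,:,::-1])
st=manip.get_state(); print(st["eef_pos"].round(1),st["tcp_rot"].round(4))
im=s["img"].copy()
for d in nets.regions_of(s,f"lamp_{k}_center")[:3]:
    c,A=cen(d["region"]); 
    q=lamp_fit(s,c,k); _,ma,H=hullbox(s,*q,k)
    print(k,round(d["p"],2),c.round(1),A,"model",round(ma),q.round(1),[int(v) for v in d["bbox"]])
    cv2.polylines(im,[H.astype(int)],True,(255,0,0),1)
for d in nets.regions_of(s,"pad_a")[:4]:
    c,A=cen(d["region"]); print("pad",round(d["p"],2),c.round(1),A,ray(s,c,42).round(1),[int(v) for v in d["bbox"]])
cv2.imwrite(f"pics/{name}.png",im[:,:,::-1])
E
python3 w.py xl w1
```

```text
[ 559.2 -376.7  200.9] [-3.000e-04  7.473e-01  6.644e-01 -3.000e-04]
xl 0.78 [278.  187.4] 3356 model 3482 [ 560. -378.] [247, 150, 307, 221]
```

View pics/w1.png

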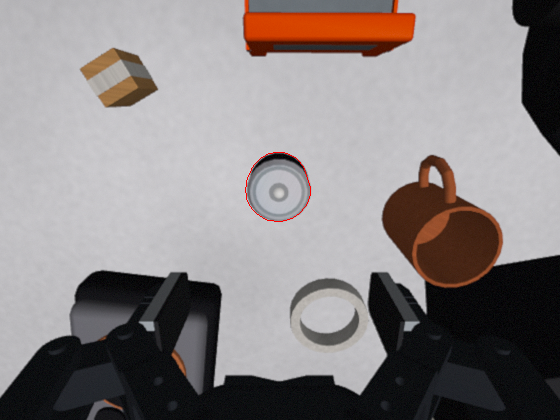

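The wrist picture shows the fitted outline matching XL at (278,187), with the mug at (440,230) and the tape ring at (328,320) both clear. I'm descending to grasp it.

Call:
{"api": "move_arm", "payload": {"increments": [{"translation": [-0.1,0.05,2.5],"turn": [0,0,0]},{"translation": [-0.04,0.03,2.5],"turn": [0,0,0]},{"translation": [0,0,2.5],"turn": [0,0,0]},{"translation": [0,0,2.5],"turn": [0,0,0]},{"translation": [0,0,2.5],"turn": [0,0,0]},{"translation": [0,0,2.5],"turn": [0,0,0]},{"translation": [0,0,1.5],"turn": [0,0,0]},{"translation": [0,0,1.5],"turn": [0,0,0]},{"translation": [0,0,1.0],"turn": [0,0,0]},{"translation": [0,0,0.4],"turn": [0,0,0]}]}}

```text
t: 5.05
eef_pos: [559.7, -378.4, 6.5]
tcp_rot: [-0.0, 0.748, 0.664, -0.0]
contact_force: [0.6, -0.2, -0.5]
grip_width: 1.001
```

Call:
{"api": "move_arm", "payload": {"hand": 0.5, "increments": [{"translation": [0,0,0],"turn": [0,0,0]},{"translation": [0,0,0],"turn": [0,0,0]},{"translation": [0,0,0],"turn": [0,0,0]},{"translation": [0,0,0],"turn": [0,0,0]},{"translation": [0,0,0],"turn": [0,0,0]}]}}

```text
t: 5.55
eef_pos: [560.8, -378.9, 8.5]
tcp_rot: [0.001, 0.748, 0.664, 0.0]
contact_force: [0.3, 0.4, 3.7]
grip_width: 0.737
```

Call:
{"api": "move_arm", "payload": {"increments": [{"translation": [0,0,-0.5],"turn": [0,0,0]},{"translation": [0,0,-1.5],"turn": [0,0,0]},{"translation": [0,0,-2.5],"turn": [0,0,0]},{"translation": [0,0,-3],"turn": [0,0,0]},{"translation": [0,0,-3],"turn": [0,0,0]},{"translation": [0,0,-2.5],"turn": [0,0,0]},{"translation": [0,0,-1.5],"turn": [0,0,0]},{"translation": [0,0,-0.5],"turn": [0,0,0]},{"translation": [0,0,0],"turn": [0,0,0]}]}}

```text
t: 6.45
eef_pos: [560.1, -378.3, 157.6]
tcp_rot: [0.0, 0.748, 0.664, 0.0]
contact_force: [0.3, -0.1, -2.8]
grip_width: 0.733
```

Call:
{"api": "move_arm", "payload": {"increments": [{"translation": [0.6,0.1,0],"turn": [0,0,0]},{"translation": [1.5,0.25,0],"turn": [0,0,0]},{"translation": [2.5,0.4,0],"turn": [0,0,0]},{"translation": [3,0.5,0],"turn": [0,0,0]},{"translation": [3.2,0.5,0],"turn": [0,0,0]},{"translation": [3,0.5,0],"turn": [0,0,0]},{"translation": [2.5,0.5,0],"turn": [0,0,0]},{"translation": [2.0,0.4,0],"turn": [0,0,0]},{"translation": [1.5,0.25,0],"turn": [0,0,0]},{"translation": [1.0,0.1,0],"turn": [0,0,0]}]}}

```text
t: 7.45
eef_pos: [619.2, -173.7, 156.4]
tcp_rot: [-0.001, 0.747, 0.665, -0.0]
contact_force: [0.5, 0.1, -2.0]
grip_width: 0.732
```

Call:
{"api": "move_arm", "payload": {"increments": [{"translation": [0,0,0],"turn": [0,0,0]},{"translation": [0,0,0],"turn": [0,0,0]}]}}

```text
t: 7.65
eef_pos: [619.2, -176.2, 157.1]
tcp_rot: [-0.0, 0.748, 0.664, -0.0]
contact_force: [-0.1, -0.3, -2.4]
grip_width: 0.735
```

```bash
python3 w.py xl w2
python3 - <<'E'
from h import *
s=vision.snapshot("side"); cv2.imwrite("pics/s2.png",cv2.resize(s["img"][60:270,180:460,::-1],None,fx=2.5,fy=2.5))
E
```

```text
[ 619.1 -176.7  157.2] [ 1.000e-04  7.478e-01  6.639e-01 -2.000e-04]
xl 0.87 [278.6 294.8] 20345 model 4139 [ 607.8 -279.1] [203, 209, 354, 380]
pad 0.91 [276.8  90.2] 7218 [629.5 -86.3  42. ] [233, 44, 325, 137]
pad 0.9 [276.5   4.8] 591 [636.  -30.5  42. ] [242, 0, 308, 12]
pad 0.79 [276.8 190.2] 3350 [ 620.  -164.7   42. ] [235, 163, 315, 217]
```

View pics/w2.png

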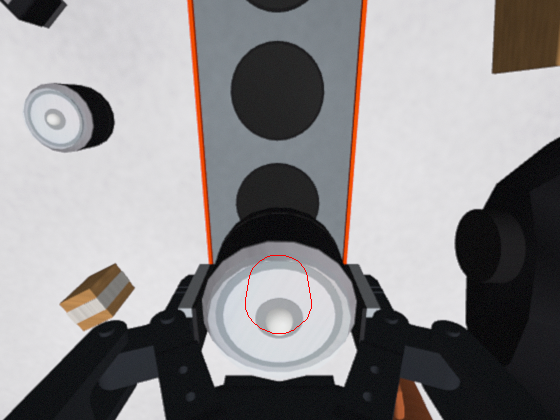

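View pics/s2.png

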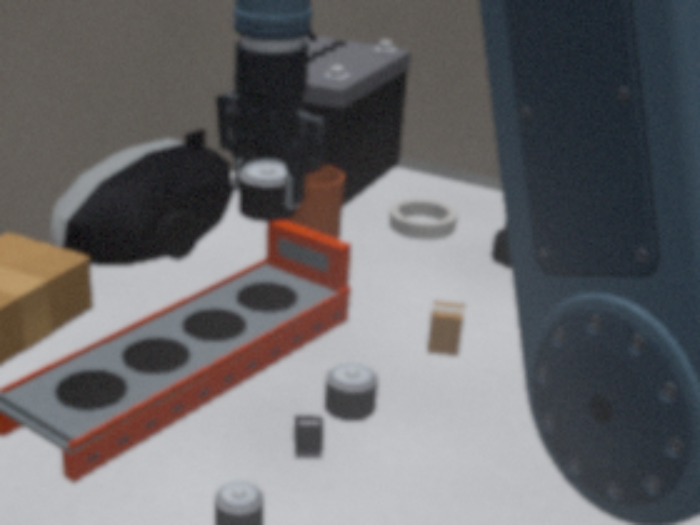

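```bash
cat > w3.py <<'E'
from h import *
import sys
k=sys.argv[1]; z0=float(sys.argv[2]); u,v=float(sys.argv[3]),float(sys.argv[4])
s=vision.snapshot("wrist")
print("dome->",ray(s,(u,v),z0+D[k][1]).round(1),manip.get_state()["eef_pos"].round(1))
for z in nets.regions_of(s,f"lamp_{k}_center")[:1]:
    c,A=cen(z["region"]); q=lamp_fit(s,c,k,z0); print(c,A,hullbox(s,*q,k,z0)[1],q.round(1))
E
python3 w3.py xl 148.7 279 315
```

```text
dome-> [ 621.5 -168.2  201.7] [ 619.2 -176.8  157.3]
[278.45599483 295.02354227] 20134 20549.10662992054 [ 620.4 -175.7]
```

Call:
{"api": "move_arm", "payload": {"increments": [{"translation": [0.03,-0.04,1.5],"turn": [0,0,0]},{"translation": [0,0,2],"turn": [0,0,0]},{"translation": [0,0,2],"turn": [0,0,0]},{"translation": [0,0,1.5],"turn": [0,0,0]},{"translation": [0,0,1.2],"turn": [0,0,0]},{"translation": [0,0,0.8],"turn": [0,0,0]},{"translation": [0,0,0.6],"turn": [0,0,0]},{"translation": [0,0,0.4],"turn": [0,0,0]},{"translation": [0,0,0.3],"turn": [0,0,0]},{"translation": [0,0,0],"turn": [0,0,0]}]}}

```text
t: 8.95
eef_pos: [619.1, -175.6, 54.3]
tcp_rot: [0.0, 0.748, 0.664, 0.0]
contact_force: [0.0, 0.1, -1.8]
grip_width: 0.73
```

Call:
{"api": "move_arm", "payload": {"increments": [{"translation": [0,0,0.15],"turn": [0,0,0]},{"translation": [0,0,0.1],"turn": [0,0,0]},{"translation": [0,0,0],"turn": [0,0,0]}]}}

```text
t: 9.25
eef_pos: [619.0, -175.6, 51.9]
tcp_rot: [0.0, 0.748, 0.664, 0.0]
contact_force: [0.6, -0.2, -2.0]
grip_width: 0.732
```

Call:
{"api": "move_arm", "payload": {"increments": [{"translation": [0,0,0.1],"turn": [0,0,0]},{"translation": [0,0,0.1],"turn": [0,0,0]},{"translation": [0,0,0],"turn": [0,0,0]}]}}

```text
t: 9.55
eef_pos: [619.2, -175.7, 50.5]
tcp_rot: [0.0, 0.748, 0.664, 0.0]
contact_force: [-1.8, 0.5, 4.4]
grip_width: 0.731
```

Call:
{"api": "move_arm", "payload": {"hand": 1, "increments": [{"translation": [0,0,0],"turn": [0,0,0]},{"translation": [0,0,0],"turn": [0,0,0]},{"translation": [0,0,0],"turn": [0,0,0]},{"translation": [0,0,0],"turn": [0,0,0]},{"translation": [0,0,0],"turn": [0,0,0]}]}}

```text
t: 10.05
eef_pos: [619.0, -175.6, 49.7]
tcp_rot: [0.0, 0.748, 0.664, 0.0]
contact_force: [-0.6, -0.4, -0.2]
grip_width: 0.998
```

Call:
{"api": "move_arm", "payload": {"increments": [{"translation": [0,0,-0.5],"turn": [0,0,0]},{"translation": [0,0,-1],"turn": [0,0,0]},{"translation": [0,0,-2],"turn": [0,0,0]},{"translation": [0,0,-3],"turn": [0,0,0]},{"translation": [0,0,-3.5],"turn": [0,0,0]},{"translation": [0,0,-3.5],"turn": [0,0,0]},{"translation": [0,0,-1.5],"turn": [0,0,0]},{"translation": [0,0,0],"turn": [0,0,0]}]}}

```text
t: 10.85
eef_pos: [620.7, -176.3, 203.4]
tcp_rot: [0.003, 0.748, 0.664, 0.001]
contact_force: [-0.4, -0.0, 0.3]
grip_width: 1.004
```

```bash
python3 w.py xl w4; python3 w3.py xl 42 0 0
```

```text
[ 619.4 -175.7  200.6] [1.000e-03 7.476e-01 6.642e-01 4.000e-04]
xl 0.68 [275.8 195. ] 4479 model 3396 [ 618.3 -187.7] [241, 158, 314, 233]
pad 0.98 [274.2  10.4] 1460 [637.  -23.6  42. ] [236, 0, 312, 24]
pad 0.6 [274.2  92. ] 5343 [629.3 -86.8  42. ] [235, 50, 314, 134]
pad 0.52 [254.2 165.6] 242 [ 601.8 -150.9   42. ] [237, 153, 303, 186]
dome-> [451.3  -7.4  95. ] [ 617.7 -175.   197.2]
[280.38810261 198.35294118] 4522 4676.059889856959 [ 620.1 -175.1]
```

View pics/w4.png

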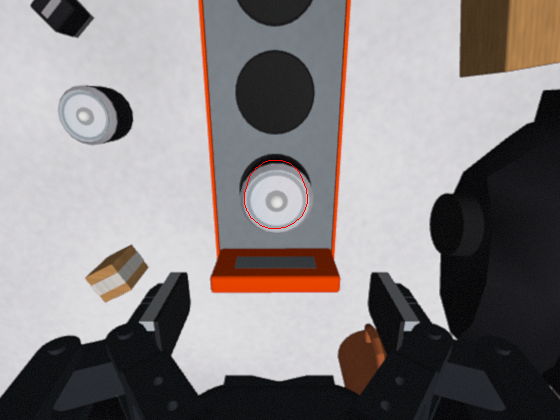

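XL stands centred on the pad beside the panel, seen at (276,197). Next is L.

Call:
{"api": "move_arm", "payload": {"increments": [{"translation": [0.7,-1.75,0],"turn": [0,0,0]},{"translation": [0.7,-1.75,0],"turn": [0,0,0]},{"translation": [0.7,-1.75,0],"turn": [0,0,0]},{"translation": [0.7,-1.75,0],"turn": [0,0,0]},{"translation": [0.7,-1.75,0],"turn": [0,0,0]},{"translation": [0.7,-1.75,0],"turn": [0,0,0]},{"translation": [0.7,-1.75,0],"turn": [0,0,0]},{"translation": [0.7,-1.75,0],"turn": [0,0,0]},{"translation": [0.7,-1.75,0],"turn": [0,0,0]},{"translation": [0.8,-1.75,0],"turn": [0,0,0]}]}}

```text
t: 12.1
eef_pos: [452.1, -83.8, 198.3]
tcp_rot: [-0.001, 0.748, 0.664, -0.001]
contact_force: [-0.0, 1.0, 1.0]
grip_width: 0.998
```

Call:
{"api": "move_arm", "payload": {"increments": [{"translation": [0,0,0],"turn": [0,0,0]},{"translation": [0,0,0],"turn": [0,0,0]},{"translation": [0,0,0],"turn": [0,0,0]}]}}

```text
t: 12.4
eef_pos: [454.1, -84.9, 199.6]
tcp_rot: [-0.0, 0.748, 0.664, -0.0]
contact_force: [0.2, 1.0, -0.9]
grip_width: 1.0
```

```bash
python3 w.py l w5; python3 w3.py l 0 0 0
```

```text
[454.1 -84.9 199.6] [-0.      0.7477  0.6641 -0.    ]
l 0.61 [276.3 187. ] 2440 model 2466 [452.3 -87.1] [251, 159, 304, 214]
pad 0.91 [420.  251.3] 422 [ 594.7 -169.1   42. ] [407, 224, 459, 282]
pad 0.9 [476.9  69.3] 5872 [638.9   2.5  42. ] [434, 23, 520, 113]
pad 0.9 [457.5 170.9] 4374 [628.2 -86.6  42. ] [421, 134, 497, 205]
dome-> [252.6  99.4  48. ] [453.9 -84.8 199.6]
[276.50211149 187.27998311] 2368 2463.5568309329683 [452.4 -87.3]
```

View pics/w5.png

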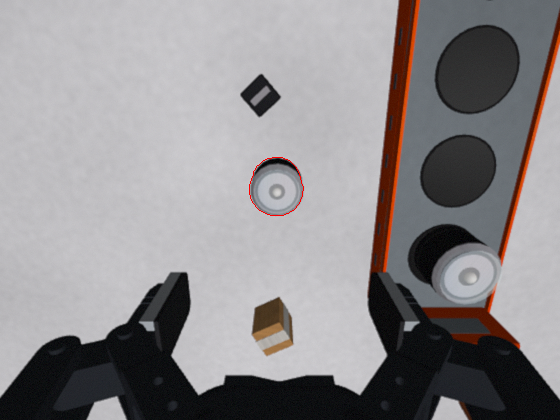

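Wrist view: L at (276,187) with the fitted outline matching. The cube at (260,95) and the box at (272,325) are clear of the jaws.

Call:
{"api": "move_arm", "payload": {"increments": [{"translation": [-0.15,-0.1,2.5],"turn": [0,0,0]},{"translation": [-0.1,-0.04,2.5],"turn": [0,0,0]},{"translation": [0,0,2.5],"turn": [0,0,0]},{"translation": [0,0,2.5],"turn": [0,0,0]},{"translation": [0,0,2.5],"turn": [0,0,0]},{"translation": [0,0,2.5],"turn": [0,0,0]},{"translation": [0,0,1.5],"turn": [0,0,0]},{"translation": [0,0,1.5],"turn": [0,0,0]},{"translation": [0,0,0.9],"turn": [0,0,0]},{"translation": [0,0,0.35],"turn": [0,0,0]}]}}

```text
t: 13.65
eef_pos: [451.4, -86.6, 6.4]
tcp_rot: [-0.001, 0.748, 0.664, -0.0]
contact_force: [-0.2, -0.3, -0.6]
grip_width: 1.0
```

Call:
{"api": "move_arm", "payload": {"hand": 0.3, "increments": [{"translation": [0,0,0],"turn": [0,0,0]},{"translation": [0,0,0],"turn": [0,0,0]},{"translation": [0,0,0],"turn": [0,0,0]},{"translation": [0,0,0],"turn": [0,0,0]},{"translation": [0,0,0],"turn": [0,0,0]},{"translation": [0,0,0],"turn": [0,0,0]}]}}

```text
t: 14.25
eef_pos: [452.8, -87.2, 8.4]
tcp_rot: [0.001, 0.748, 0.664, 0.0]
contact_force: [-1.2, 0.9, 6.8]
grip_width: 0.615
```

Call:
{"api": "move_arm", "payload": {"increments": [{"translation": [0,0,-0.5],"turn": [0,0,0]},{"translation": [0,0,-1.5],"turn": [0,0,0]},{"translation": [0,0,-2.5],"turn": [0,0,0]},{"translation": [0,0,-3],"turn": [0,0,0]},{"translation": [0,0,-3],"turn": [0,0,0]},{"translation": [0,0,-2.5],"turn": [0,0,0]},{"translation": [0,0,-1.5],"turn": [0,0,0]},{"translation": [0,0,-0.5],"turn": [0,0,0]},{"translation": [0,0,0],"turn": [0,0,0]}]}}

```text
t: 15.15
eef_pos: [452.1, -86.8, 157.8]
tcp_rot: [0.001, 0.748, 0.664, 0.0]
contact_force: [-0.5, 0.5, -0.3]
grip_width: 0.612
```

Call:
{"api": "move_arm", "payload": {"increments": [{"translation": [0.1,0.6,0],"turn": [0,0,0]},{"translation": [0.2,1.5,0],"turn": [0,0,0]},{"translation": [0.2,2.0,0],"turn": [0,0,0]},{"translation": [0.3,2.5,0],"turn": [0,0,0]},{"translation": [0.3,2.8,0],"turn": [0,0,0]},{"translation": [0.3,2.5,0],"turn": [0,0,0]},{"translation": [0.3,2.2,0],"turn": [0,0,0]},{"translation": [0.2,1.8,0],"turn": [0,0,0]},{"translation": [0.1,1.1,0],"turn": [0,0,0]},{"translation": [0.1,0.57,0],"turn": [0,0,0]}]}}

```text
t: 16.15
eef_pos: [629.1, -86.3, 155.1]
tcp_rot: [-0.001, 0.748, 0.664, -0.001]
contact_force: [-0.0, 0.7, -1.5]
grip_width: 0.611
```

Call:
{"api": "move_arm", "payload": {"increments": [{"translation": [0,0,0],"turn": [0,0,0]},{"translation": [0,0,0],"turn": [0,0,0]},{"translation": [0,0,0],"turn": [0,0,0]}]}}

```text
t: 16.45
eef_pos: [628.2, -86.5, 156.9]
tcp_rot: [-0.0, 0.748, 0.664, -0.0]
contact_force: [0.2, -0.1, -1.6]
grip_width: 0.613
```

```bash
python3 w.py l w6; python3 w3.py l 149 0 0
```

```text
[628.3 -86.6 157.2] [-2.000e-04  7.476e-01  6.641e-01 -1.000e-04]
l 0.71 [278.3 290.7] 13780 model 2975 [ 616.8 -186.2] [219, 217, 340, 360]
pad 0.76 [279.  195.6] 4118 [630.2 -79.7  42. ] [239, 167, 320, 226]
pad 0.64 [278.8  90.9] 7296 [639.9   2.8  42. ] [230, 40, 327, 140]
pad 0.61 [279.8   4.8] 563 [647.3  58.9  42. ] [253, 0, 310, 15]
dome-> [565.9  31.7 197. ] [628.6 -86.6 157.5]
[278.34359947 290.77755072] 13702 14315.438197075156 [629.7 -85.6]
```

View pics/w6.png

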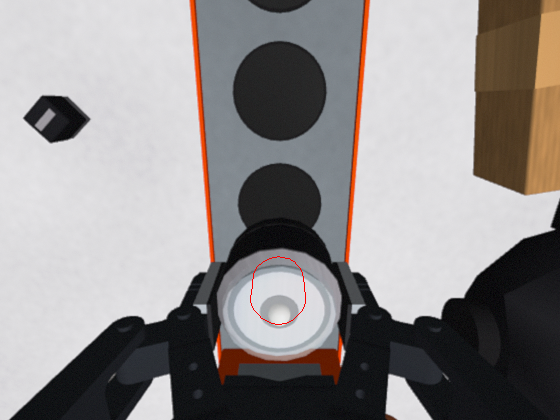

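Call:
{"api": "move_arm", "payload": {"increments": [{"translation": [0,0.02,1.5],"turn": [0,0,0]},{"translation": [0,0,2],"turn": [0,0,0]},{"translation": [0,0,2],"turn": [0,0,0]},{"translation": [0,0,1.5],"turn": [0,0,0]},{"translation": [0,0,1.2],"turn": [0,0,0]},{"translation": [0,0,0.8],"turn": [0,0,0]},{"translation": [0,0,0.6],"turn": [0,0,0]},{"translation": [0,0,0.4],"turn": [0,0,0]},{"translation": [0,0,0.3],"turn": [0,0,0]},{"translation": [0,0,0.1],"turn": [0,0,0]}]}}

```text
t: 17.7
eef_pos: [629.2, -86.7, 53.5]
tcp_rot: [0.0, 0.748, 0.664, 0.0]
contact_force: [-0.3, 0.3, -0.1]
grip_width: 0.614
```

Call:
{"api": "move_arm", "payload": {"increments": [{"translation": [0,0,0.1],"turn": [0,0,0]},{"translation": [0,0,0.1],"turn": [0,0,0]},{"translation": [0,0,0],"turn": [0,0,0]}]}}

```text
t: 18.0
eef_pos: [629.1, -86.7, 51.4]
tcp_rot: [0.0, 0.748, 0.664, 0.0]
contact_force: [0.3, -0.5, -0.8]
grip_width: 0.616
```

Call:
{"api": "move_arm", "payload": {"increments": [{"translation": [0,0,0.08],"turn": [0,0,0]},{"translation": [0,0,0.06],"turn": [0,0,0]},{"translation": [0,0,0],"turn": [0,0,0]}]}}

```text
t: 18.3
eef_pos: [629.2, -86.7, 50.5]
tcp_rot: [0.0, 0.748, 0.664, 0.0]
contact_force: [-2.1, 0.3, 3.7]
grip_width: 0.614
```

Call:
{"api": "move_arm", "payload": {"hand": 1, "increments": [{"translation": [0,0,0],"turn": [0,0,0]},{"translation": [0,0,0],"turn": [0,0,0]},{"translation": [0,0,0],"turn": [0,0,0]},{"translation": [0,0,0],"turn": [0,0,0]},{"translation": [0,0,0],"turn": [0,0,0]},{"translation": [0,0,0],"turn": [0,0,0]}]}}

```text
t: 18.9
eef_pos: [629.0, -86.6, 49.8]
tcp_rot: [-0.0, 0.748, 0.664, 0.0]
contact_force: [1.2, -0.4, -0.3]
grip_width: 0.999
```

Call:
{"api": "move_arm", "payload": {"increments": [{"translation": [0,0,-0.5],"turn": [0,0,0]},{"translation": [0,0,-1],"turn": [0,0,0]},{"translation": [0,0,-2],"turn": [0,0,0]},{"translation": [0,0,-3],"turn": [0,0,0]},{"translation": [0,0,-3.5],"turn": [0,0,0]},{"translation": [0,0,-3],"turn": [0,0,0]},{"translation": [0,0,-1.5],"turn": [0,0,0]},{"translation": [0,0,-0.5],"turn": [0,0,0]},{"translation": [0,0,0],"turn": [0,0,0]}]}}

```text
t: 19.8
eef_pos: [629.0, -86.6, 200.0]
tcp_rot: [0.0, 0.748, 0.664, 0.0]
contact_force: [-0.5, 0.5, 0.4]
grip_width: 0.999
```

```bash
python3 w3.py l 42 0 0;python3 w.py l w7
```

```text
dome-> [458.   83.1  90. ] [628.4 -86.4 198.7]
[278.62021014 196.34950556] 3236 3228.796075279475 [630.  -86.7]
[627.9 -86.3 197.8] [-0.0015  0.7476  0.6642 -0.0009]
l 0.71 [280.1 196.9] 3313 model 2463 [628.5 -99.2] [247, 165, 312, 229]
l 0.18 [279.3  10.4] 1475 model 4068 [647.5  67.5] [242, 0, 319, 29]
pad 0.87 [256.1 256. ] 230 [ 596.5 -154.8   42. ] [248, 242, 272, 277]
pad 0.85 [279.6  92.8] 5379 [640.1   2.4  42. ] [240, 49, 320, 133]
pad 0.83 [279.9  10.3] 1424 [647.7  65.3  42. ] [245, 0, 316, 27]
pad 0.78 [277.2 174.8] 1032 [629.1 -70.8  42. ] [244, 158, 315, 211]
```

Call:
{"api": "move_arm", "payload": {"increments": [{"translation": [2,-2.16,0],"turn": [0,0,0]},{"translation": [2,-2.16,0],"turn": [0,0,0]},{"translation": [2,-2.16,0],"turn": [0,0,0]},{"translation": [2,-2.16,0],"turn": [0,0,0]},{"translation": [2,-2.16,0],"turn": [0,0,0]},{"translation": [2,-2.16,0],"turn": [0,0,0]},{"translation": [2,-2.16,0],"turn": [0,0,0]},{"translation": [2,-2.16,0],"turn": [0,0,0]},{"translation": [2,-2.16,0],"turn": [0,0,0]},{"translation": [2,-2.16,0],"turn": [0,0,0]}]}}

```text
t: 21.05
eef_pos: [436.8, 138.2, 199.2]
tcp_rot: [-0.0, 0.748, 0.664, -0.0]
contact_force: [0.5, 0.3, 0.2]
grip_width: 1.003
```

Call:
{"api": "move_arm", "payload": {"increments": [{"translation": [0,0,0],"turn": [0,0,0]},{"translation": [0,0,0],"turn": [0,0,0]},{"translation": [0,0,0],"turn": [0,0,0]}]}}

```text
t: 21.35
eef_pos: [438.6, 136.9, 199.7]
tcp_rot: [0.0, 0.748, 0.664, -0.0]
contact_force: [-0.6, 0.1, 0.1]
grip_width: 1.003
```

```bash
python3 w.py m w8; python3 w3.py m 0 0 0
```

```text
[438.6 136.8 199.7] [ 1.000e-04  7.478e-01  6.639e-01 -1.000e-04]
m 0.85 [277.4 185.2] 1563 model 1623 [438.1 135.4] [258, 163, 294, 207]
pad 0.92 [473.3 285.7] 2974 [638.4   3.2  42. ] [437, 254, 508, 313]
pad 0.76 [491.1 208. ] 3856 [648.7  92.7  42. ] [457, 171, 528, 246]
pad 0.62 [465.6 331.2] 250 [634.6 -57.8  42. ] [447, 327, 483, 339]
dome-> [233.7 322.9  43. ] [438.5 136.8 199.8]
[276.75902864 184.89726027] 1606 1623.5374985139351 [437.4 135.7]
```

View pics/w7.png

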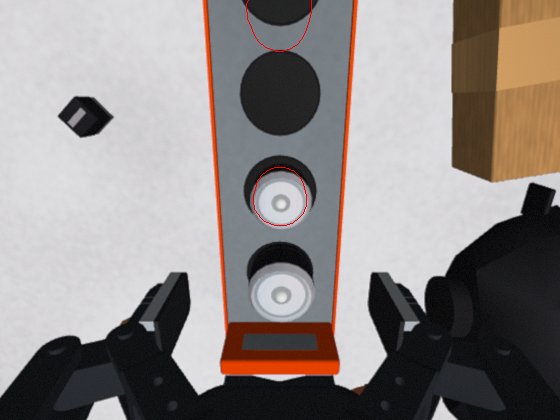

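View pics/w8.png

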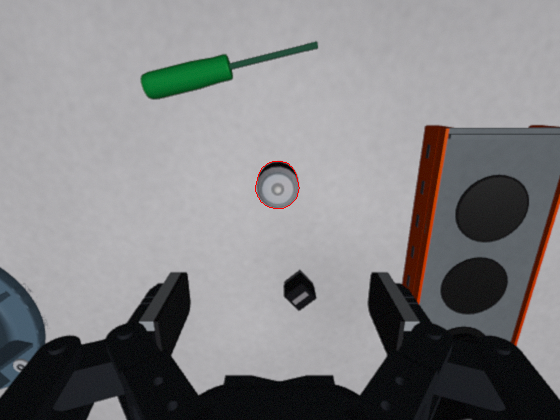

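XL and L are both centred on pads 1 and 2, at (281,295) and (280,200). M is at (277,185), and the screwdriver and cube are clear of the jaws. I'll grasp M.

Call:
{"api": "move_arm", "payload": {"increments": [{"translation": [-0.1,-0.06,2.5],"turn": [0,0,0]},{"translation": [-0.04,0,2.5],"turn": [0,0,0]},{"translation": [0,0,2.5],"turn": [0,0,0]},{"translation": [0,0,2.5],"turn": [0,0,0]},{"translation": [0,0,2.5],"turn": [0,0,0]},{"translation": [0,0,2.5],"turn": [0,0,0]},{"translation": [0,0,1.5],"turn": [0,0,0]},{"translation": [0,0,1.5],"turn": [0,0,0]},{"translation": [0,0,0.9],"turn": [0,0,0]},{"translation": [0,0,0.35],"turn": [0,0,0]}]}}

```text
t: 22.6
eef_pos: [436.9, 135.9, 6.6]
tcp_rot: [-0.0, 0.748, 0.664, -0.001]
contact_force: [1.1, -0.1, 0.4]
grip_width: 0.997
```

Call:
{"api": "move_arm", "payload": {"hand": 0.2, "increments": [{"translation": [0,0,0],"turn": [0,0,0]},{"translation": [0,0,0],"turn": [0,0,0]},{"translation": [0,0,0],"turn": [0,0,0]},{"translation": [0,0,0],"turn": [0,0,0]},{"translation": [0,0,0],"turn": [0,0,0]},{"translation": [0,0,0],"turn": [0,0,0]},{"translation": [0,0,0],"turn": [0,0,0]}]}}

```text
t: 23.3
eef_pos: [438.2, 136.1, 8.5]
tcp_rot: [0.001, 0.748, 0.664, 0.001]
contact_force: [0.2, -0.3, 6.0]
grip_width: 0.497
```

Call:
{"api": "move_arm", "payload": {"increments": [{"translation": [0,0,-0.5],"turn": [0,0,0]},{"translation": [0,0,-1.5],"turn": [0,0,0]},{"translation": [0,0,-2.5],"turn": [0,0,0]},{"translation": [0,0,-3],"turn": [0,0,0]},{"translation": [0,0,-3],"turn": [0,0,0]},{"translation": [0,0,-2.5],"turn": [0,0,0]},{"translation": [0,0,-1.5],"turn": [0,0,0]},{"translation": [0,0,-0.5],"turn": [0,0,0]},{"translation": [0,0,0],"turn": [0,0,0]}]}}

```text
t: 24.2
eef_pos: [437.6, 136.1, 158.1]
tcp_rot: [0.001, 0.748, 0.664, 0.001]
contact_force: [-0.1, -1.1, -0.9]
grip_width: 0.491
```

Call:
{"api": "move_arm", "payload": {"increments": [{"translation": [-0.3,0.6,0],"turn": [0,0,0]},{"translation": [-0.8,1.6,0],"turn": [0,0,0]},{"translation": [-1.2,2.4,0],"turn": [0,0,0]},{"translation": [-1.5,3.0,0],"turn": [0,0,0]},{"translation": [-1.8,3.5,0],"turn": [0,0,0]},{"translation": [-1.7,3.4,0],"turn": [0,0,0]},{"translation": [-1.5,3.0,0],"turn": [0,0,0]},{"translation": [-1.1,2.2,0],"turn": [0,0,0]},{"translation": [-0.7,1.4,0],"turn": [0,0,0]},{"translation": [-0.29,0.5,0],"turn": [0,0,0]}]}}

```text
t: 25.2
eef_pos: [640.3, 0.1, 155.6]
tcp_rot: [-0.0, 0.748, 0.663, -0.001]
contact_force: [-0.1, 0.4, -0.9]
grip_width: 0.495
```

Call:
{"api": "move_arm", "payload": {"increments": [{"translation": [0,0,0],"turn": [0,0,0]},{"translation": [0,0,0],"turn": [0,0,0]},{"translation": [0,0,0],"turn": [0,0,0]}]}}

```text
t: 25.5
eef_pos: [638.3, 3.0, 157.1]
tcp_rot: [-0.0, 0.747, 0.664, -0.0]
contact_force: [0.4, 0.4, -1.7]
grip_width: 0.493
```

```bash
python3 w.py m w9; python3 w3.py m 149.5 0 0
```

```text
[638.4   3.1 157.4] [-2.000e-04  7.473e-01  6.645e-01 -1.000e-04]
m 0.61 [278.6 286.4] 8861 model 2012 [627.7 -93.5] [230, 228, 324, 343]
pad 0.81 [279.4 199.5] 4777 [640.3   6.2  42. ] [235, 160, 323, 234]
pad 0.71 [279.6  91. ] 7417 [650.6  92.2  42. ] [234, 41, 326, 144]
pad 0.71 [252.4 356.4] 130 [ 592.9 -158.3   42. ] [244, 343, 311, 373]
dome-> [572.6 122.9 192.5] [638.8   3.  157.7]
[278.78345662 286.5313831 ] 8922 9456.564770103781 [640.    3.9]
```

View pics/w9.png

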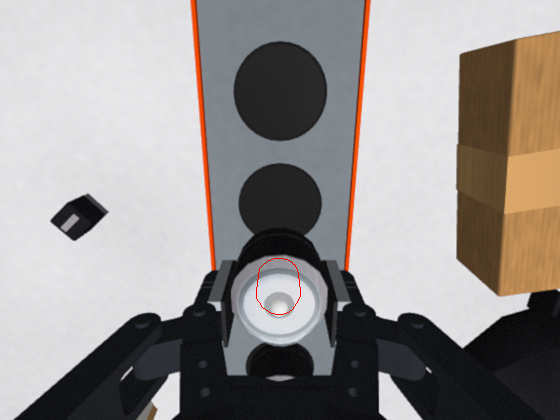

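Call:
{"api": "move_arm", "payload": {"increments": [{"translation": [0,0.04,1.5],"turn": [0,0,0]},{"translation": [0,0,2],"turn": [0,0,0]},{"translation": [0,0,2],"turn": [0,0,0]},{"translation": [0,0,1.5],"turn": [0,0,0]},{"translation": [0,0,1.2],"turn": [0,0,0]},{"translation": [0,0,0.8],"turn": [0,0,0]},{"translation": [0,0,0.6],"turn": [0,0,0]},{"translation": [0,0,0.4],"turn": [0,0,0]},{"translation": [0,0,0.3],"turn": [0,0,0]},{"translation": [0,0,0.15],"turn": [0,0,0]}]}}

```text
t: 26.75
eef_pos: [639.7, 2.4, 53.1]
tcp_rot: [0.0, 0.748, 0.664, 0.0]
contact_force: [-1.0, 0.0, -1.0]
grip_width: 0.489
```

Call:
{"api": "move_arm", "payload": {"increments": [{"translation": [0,0,0.1],"turn": [0,0,0]},{"translation": [0,0,0.08],"turn": [0,0,0]},{"translation": [0,0,0.06],"turn": [0,0,0]},{"translation": [0,0,0],"turn": [0,0,0]}]}}

```text
t: 27.15
eef_pos: [639.5, 2.5, 50.6]
tcp_rot: [0.0, 0.748, 0.664, 0.0]
contact_force: [-0.9, 0.3, -0.8]
grip_width: 0.493
```

Call:
{"api": "move_arm", "payload": {"increments": [{"translation": [0,0,0.06],"turn": [0,0,0]},{"translation": [0,0,0.04],"turn": [0,0,0]},{"translation": [0,0,0],"turn": [0,0,0]}]}}

```text
t: 27.45
eef_pos: [639.5, 2.5, 50.5]
tcp_rot: [0.0, 0.748, 0.664, 0.0]
contact_force: [-3.3, -0.5, 6.7]
grip_width: 0.495
```

Call:
{"api": "move_arm", "payload": {"hand": 1, "increments": [{"translation": [0,0,0],"turn": [0,0,0]},{"translation": [0,0,0],"turn": [0,0,0]},{"translation": [0,0,0],"turn": [0,0,0]},{"translation": [0,0,0],"turn": [0,0,0]},{"translation": [0,0,0],"turn": [0,0,0]},{"translation": [0,0,0],"turn": [0,0,0]},{"translation": [0,0,0],"turn": [0,0,0]}]}}

```text
t: 28.15
eef_pos: [639.4, 2.5, 49.4]
tcp_rot: [-0.0, 0.748, 0.664, -0.0]
contact_force: [-0.3, -0.2, -0.6]
grip_width: 0.998
```

Call:
{"api": "move_arm", "payload": {"increments": [{"translation": [0,0,-0.5],"turn": [0,0,0]},{"translation": [0,0,-1],"turn": [0,0,0]},{"translation": [0,0,-2],"turn": [0,0,0]},{"translation": [0,0,-3],"turn": [0,0,0]},{"translation": [0,0,-3.5],"turn": [0,0,0]},{"translation": [0,0,-3],"turn": [0,0,0]},{"translation": [0,0,-1.5],"turn": [0,0,0]},{"translation": [0,0,-0.5],"turn": [0,0,0]},{"translation": [0,0,0],"turn": [0,0,0]}]}}

```text
t: 29.05
eef_pos: [639.3, 2.5, 199.6]
tcp_rot: [0.0, 0.748, 0.664, 0.0]
contact_force: [0.5, -0.0, -0.1]
grip_width: 1.0
```

```bash
python3 w3.py m 42 0 0;python3 w.py m w10
```

```text
dome-> [465.  173.8  85. ] [638.7   2.6 198.3]
[278.63185756 195.69441771] 2078 2128.4437631883193 [640.4   2.8]
[638.3   2.6 197.3] [-0.0014  0.7476  0.6642 -0.0011]
m 0.77 [280.4 196.9] 2150 model 1629 [639.1 -10.4] [254, 171, 301, 226]
pad 0.94 [278.6 182.3] 1912 [639.8  10.7  42. ] [238, 151, 317, 225]
pad 0.64 [279.6  92.1] 5571 [650.5  91.9  42. ] [240, 49, 321, 138]
pad 0.55 [278.2 258.3] 856 [629.6 -71.   42. ] [247, 244, 313, 284]
```

Call:
{"api": "move_arm", "payload": {"increments": [{"translation": [3.67,-1.33,0],"turn": [0,0,0]},{"translation": [3.67,-1.33,0],"turn": [0,0,0]},{"translation": [3.67,-1.33,0],"turn": [0,0,0]},{"translation": [3.67,-1.33,0],"turn": [0,0,0]},{"translation": [3.67,-1.33,0],"turn": [0,0,0]},{"translation": [3.67,-1.33,0],"turn": [0,0,0]},{"translation": [3.67,-1.33,0],"turn": [0,0,0]},{"translation": [3.67,-1.33,0],"turn": [0,0,0]},{"translation": [3.67,-1.33,0],"turn": [0,0,0]},{"translation": [3.67,-1.33,0],"turn": [0,0,0]}]}}

```text
t: 30.3
eef_pos: [549.6, 383.9, 198.3]
tcp_rot: [-0.0, 0.748, 0.664, -0.001]
contact_force: [0.6, 0.1, -0.2]
grip_width: 1.002
```

Call:
{"api": "move_arm", "payload": {"increments": [{"translation": [0,0,0],"turn": [0,0,0]},{"translation": [0,0,0],"turn": [0,0,0]},{"translation": [0,0,0],"turn": [0,0,0]}]}}

```text
t: 30.6
eef_pos: [550.6, 381.6, 198.7]
tcp_rot: [0.0, 0.748, 0.664, -0.001]
contact_force: [0.8, -0.3, 0.5]
grip_width: 0.998
```

```bash
python3 w.py s w11; python3 w3.py s 0 0 0
```

```text
[550.8 381.3 198.9] [ 0.000e+00  7.480e-01  6.637e-01 -5.000e-04]
s 0.69 [276.7 182.6] 963 model 975 [549.3 382.3] [263, 163, 290, 200]
pad 0.43 [361.1 389. ] 43 [622.9 113.3  42. ] [357, 381, 370, 398]
dome-> [343.  569.1  38. ] [551.1 381.4 199.5]
[275.71255507 182.56277533] 908 971.0063945648726 [548.9 382.1]
```

View pics/w10.png

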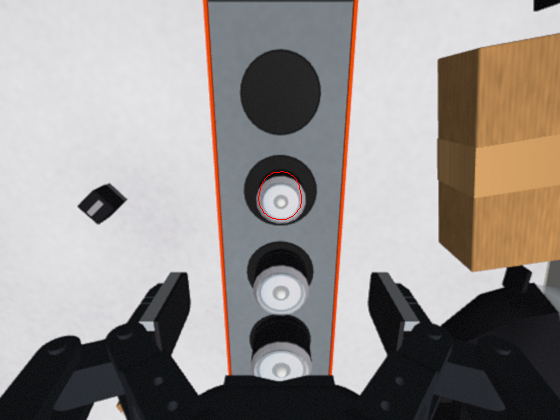

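View pics/w11.png

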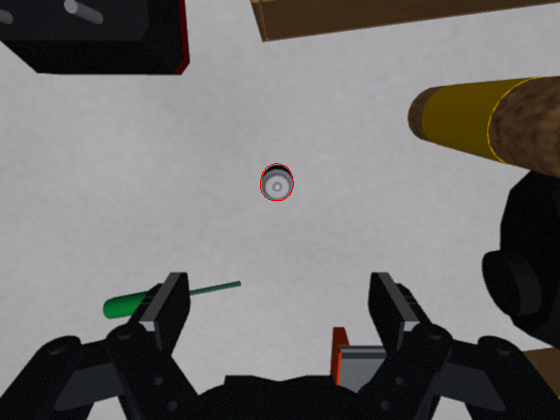

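XL, L and M are all centred on their pads. S is at (277,183), and the bottle, crate and tail-light are clear. S has the shortest grip side, so I'll go slightly lower.

Call:
{"api": "move_arm", "payload": {"increments": [{"translation": [0.06,-0.1,2.5],"turn": [0,0,0]},{"translation": [0,-0.1,2.5],"turn": [0,0,0]},{"translation": [0,0,2.5],"turn": [0,0,0]},{"translation": [0,0,2.5],"turn": [0,0,0]},{"translation": [0,0,2.5],"turn": [0,0,0]},{"translation": [0,0,2.5],"turn": [0,0,0]},{"translation": [0,0,1.5],"turn": [0,0,0]},{"translation": [0,0,1.5],"turn": [0,0,0]},{"translation": [0,0,1],"turn": [0,0,0]},{"translation": [0,0,0.5],"turn": [0,0,0]}]}}

```text
t: 31.85
eef_pos: [548.5, 383.2, 3.8]
tcp_rot: [-0.0, 0.748, 0.664, -0.0]
contact_force: [0.5, 0.3, 0.3]
grip_width: 1.002
```

Call:
{"api": "move_arm", "payload": {"hand": 0.6, "increments": [{"translation": [0,0,0],"turn": [0,0,0]},{"translation": [0,0,0],"turn": [0,0,0]},{"translation": [0,0,0],"turn": [0,0,0]},{"translation": [0,0,0],"turn": [0,0,0]}]}}

```text
t: 32.25
eef_pos: [549.1, 383.7, 5.4]
tcp_rot: [0.0, 0.748, 0.664, 0.001]
contact_force: [0.2, -0.1, -0.3]
grip_width: 0.599
```

Call:
{"api": "move_arm", "payload": {"hand": 0.1, "increments": [{"translation": [-0.13,0,0.18],"turn": [0,0,0]},{"translation": [0,0,0],"turn": [0,0,0]},{"translation": [0,0,0],"turn": [0,0,0]},{"translation": [0,0,0],"turn": [0,0,0]},{"translation": [0,0,0],"turn": [0,0,0]}]}}

```text
t: 32.75
eef_pos: [549.0, 382.2, 3.3]
tcp_rot: [0.0, 0.748, 0.664, 0.0]
contact_force: [0.2, -0.4, 5.6]
grip_width: 0.373
```

Call:
{"api": "move_arm", "payload": {"increments": [{"translation": [0,0,-0.5],"turn": [0,0,0]},{"translation": [0,0,-1.5],"turn": [0,0,0]},{"translation": [0,0,-2.5],"turn": [0,0,0]},{"translation": [0,0,-3],"turn": [0,0,0]},{"translation": [0,0,-3],"turn": [0,0,0]},{"translation": [0,0,-2.5],"turn": [0,0,0]},{"translation": [0,0,-1.5],"turn": [0,0,0]},{"translation": [0,0,-0.5],"turn": [0,0,0]},{"translation": [0,0,0],"turn": [0,0,0]}]}}

```text
t: 33.65
eef_pos: [548.4, 382.2, 153.0]
tcp_rot: [0.0, 0.748, 0.664, 0.0]
contact_force: [0.4, -0.6, 0.1]
grip_width: 0.377
```

Call:
{"api": "move_arm", "payload": {"increments": [{"translation": [-0.8,0.4,0],"turn": [0,0,0]},{"translation": [-2,1,0],"turn": [0,0,0]},{"translation": [-3,1.5,0],"turn": [0,0,0]},{"translation": [-4,1.9,0],"turn": [0,0,0]},{"translation": [-4.3,2.1,0],"turn": [0,0,0]},{"translation": [-4.2,2.1,0],"turn": [0,0,0]},{"translation": [-3.7,1.8,0],"turn": [0,0,0]},{"translation": [-2.8,1.4,0],"turn": [0,0,0]},{"translation": [-1.8,0.8,0],"turn": [0,0,0]},{"translation": [-1.01,0.47,0],"turn": [0,0,0]}]}}

```text
t: 34.65
eef_pos: [649.4, 90.1, 151.3]
tcp_rot: [-0.001, 0.748, 0.663, -0.001]
contact_force: [-0.0, 0.2, -0.0]
grip_width: 0.377
```

Call:
{"api": "move_arm", "payload": {"increments": [{"translation": [0,0,0],"turn": [0,0,0]},{"translation": [0,0,0],"turn": [0,0,0]},{"translation": [0,0,0],"turn": [0,0,0]},{"translation": [0,0,0],"turn": [0,0,0]}]}}

```text
t: 35.05
eef_pos: [649.3, 93.5, 152.7]
tcp_rot: [-0.0, 0.747, 0.665, 0.0]
contact_force: [-0.8, 0.2, -0.8]
grip_width: 0.377
```

```bash
python3 w.py s w12; python3 w3.py s 149.5 0 0
```

```text
[649.4  93.4 152.8] [-0.000e+00  7.470e-01  6.648e-01  1.000e-04]
s 0.88 [278.4 288.1] 5638 model 1287 [638.7  -2.1] [241, 240, 313, 333]
pad 0.96 [277.1 356.7] 815 [630.  -66.9  42. ] [245, 345, 314, 374]
pad 0.63 [279.1 204.7] 5304 [650.8  93.6  42. ] [239, 164, 322, 245]
dome-> [583.2 212.8 187.5] [649.6  92.7 152.8]
[278.62564908 177.24036952] 16562 6315.797525648377 [657.1 146.6]
```

View pics/w12.png

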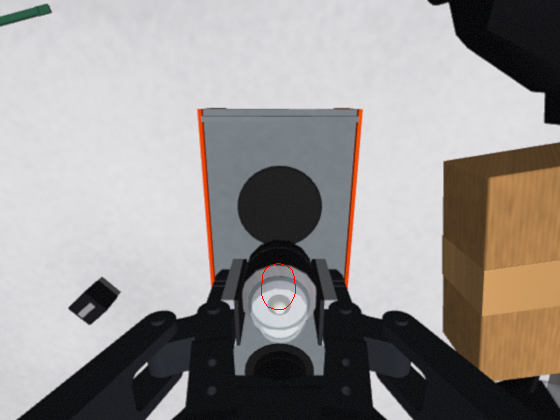

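Call:
{"api": "move_arm", "payload": {"increments": [{"translation": [-0.03,0.03,1.5],"turn": [0,0,0]},{"translation": [0,0,2],"turn": [0,0,0]},{"translation": [0,0,2],"turn": [0,0,0]},{"translation": [0,0,1.5],"turn": [0,0,0]},{"translation": [0,0,1.2],"turn": [0,0,0]},{"translation": [0,0,0.8],"turn": [0,0,0]},{"translation": [0,0,0.6],"turn": [0,0,0]},{"translation": [0,0,0.4],"turn": [0,0,0]},{"translation": [0,0,0.3],"turn": [0,0,0]},{"translation": [0,0,0.2],"turn": [0,0,0]}]}}

```text
t: 36.3
eef_pos: [650.3, 91.7, 48.0]
tcp_rot: [0.0, 0.748, 0.664, 0.0]
contact_force: [-0.0, -0.1, -0.7]
grip_width: 0.377
```

Call:
{"api": "move_arm", "payload": {"increments": [{"translation": [0,0,0.05],"turn": [0,0,0]},{"translation": [0,0,0.05],"turn": [0,0,0]},{"translation": [0,0,0.05],"turn": [0,0,0]},{"translation": [0,0,0],"turn": [0,0,0]}]}}

```text
t: 36.7
eef_pos: [650.1, 91.7, 46.3]
tcp_rot: [0.0, 0.748, 0.664, 0.0]
contact_force: [1.7, -0.1, -0.2]
grip_width: 0.376
```

Call:
{"api": "move_arm", "payload": {"increments": [{"translation": [0,0,0.06],"turn": [0,0,0]},{"translation": [0,0,0.06],"turn": [0,0,0]},{"translation": [0,0,0],"turn": [0,0,0]}]}}

```text
t: 37.0
eef_pos: [650.1, 91.7, 45.3]
tcp_rot: [0.0, 0.748, 0.664, 0.0]
contact_force: [-1.2, -0.4, 3.1]
grip_width: 0.376
```

Call:
{"api": "move_arm", "payload": {"hand": 1, "increments": [{"translation": [0,0,0],"turn": [0,0,0]},{"translation": [0,0,0],"turn": [0,0,0]},{"translation": [0,0,0],"turn": [0,0,0]},{"translation": [0,0,0],"turn": [0,0,0]},{"translation": [0,0,0],"turn": [0,0,0]},{"translation": [0,0,0],"turn": [0,0,0]},{"translation": [0,0,0],"turn": [0,0,0]},{"translation": [0,0,0],"turn": [0,0,0]}]}}

```text
t: 37.8
eef_pos: [650.0, 91.8, 45.0]
tcp_rot: [-0.0, 0.748, 0.664, 0.0]
contact_force: [0.0, 0.1, 0.5]
grip_width: 1.0
```

Call:
{"api": "move_arm", "payload": {"increments": [{"translation": [0,0,-0.5],"turn": [0,0,0]},{"translation": [0,0,-1],"turn": [0,0,0]},{"translation": [0,0,-2],"turn": [0,0,0]},{"translation": [0,0,-3],"turn": [0,0,0]},{"translation": [0,0,-3.5],"turn": [0,0,0]},{"translation": [0,0,-3],"turn": [0,0,0]},{"translation": [0,0,-1.5],"turn": [0,0,0]},{"translation": [0,0,-0.5],"turn": [0,0,0]},{"translation": [0,0,0],"turn": [0,0,0]},{"translation": [0,0,0],"turn": [0,0,0]}]}}

```text
t: 38.8
eef_pos: [648.9, 91.8, 193.1]
tcp_rot: [-0.001, 0.748, 0.664, -0.001]
contact_force: [0.4, 0.0, -0.1]
grip_width: 1.005
```

Call:
{"api": "move_arm", "payload": {"increments": [{"translation": [-2,-1,-1],"turn": [0,0,0]},{"translation": [-2,-1,-1],"turn": [0,0,0]},{"translation": [-2,-1,-1],"turn": [0,0,0]},{"translation": [-2,-1,-1],"turn": [0,0,0]},{"translation": [-2,-1,-1],"turn": [0,0,0]},{"translation": [-2,0,-1],"turn": [0,0,0]},{"translation": [0,0,0],"turn": [0,0,0]},{"translation": [0,0,0],"turn": [0,0,0]},{"translation": [0,0,0],"turn": [0,0,0]},{"translation": [0,0,0],"turn": [0,0,0]}]}}

```text
t: 39.8
eef_pos: [585.9, -20.6, 253.8]
tcp_rot: [-0.001, 0.747, 0.665, -0.0]
contact_force: [0.2, 0.9, -0.0]
grip_width: 1.003
```

Run:
```python
from h import *
print(manip.get_state()["eef_pos"].round(1))
o=np.array([640.,2.8]);d=np.array([.1158,.9933])
P={'xl':-2,'l':-1,'m':0,'s':1}
for n in ["wrist","side","scene"]:
    s=vision.snapshot(n); im=s["img"].copy()
    for k in D:
        t=o+90*d*P[k]
        for r in nets.regions_of(s,f"lamp_{k}_center")[:1]:
            c,A=cen(r["region"]); q=lamp_fit(s,c,k,42)
            print(n,k,round(r["p"],2),c.round(0),A,round(hullbox(s,*q,k,42)[1]),q.round(1),"err to pad",(q-t).round(1))
        cv2.polylines(im,[np.round(proj(s,ring(*t,36,42))).astype(int)],True,(0,255,0),1)
    cv2.imwrite(f"pics/f_{n}.png",im[:,:,::-1])
    if n=="side": cv2.imwrite("pics/f_side.png",cv2.resize(im[120:270,160:360,::-1],None,fx=4,fy=4))
```

```text
[585.9 -20.6 253.8]
wrist s 0.84 [331.  61.] 1217 1229 [650.7  91.7] err to pad [ 0.3 -0.5]
wrist m 0.91 [327. 154.] 1599 1616 [640.3   2.6] err to pad [ 0.3 -0.2]
wrist l 0.79 [323. 233.] 2155 2214 [629.7 -86.8] err to pad [ 0.1 -0.2]
wrist xl 0.65 [321. 301.] 2809 2885 [ 619.7 -175.2] err to pad [0.6 0.7]
side s 0.5 [216. 210.] 234 234 [648.1  93.7] err to pad [-2.3  1.5]
side l 0.93 [264. 183.] 365 408 [627.3 -81.1] err to pad [-2.3  5.5]
side xl 0.67 [286. 171.] 491 498 [ 614.9 -168.3] err to pad [-4.2  7.7]
scene s 0.74 [323. 234.] 192 205 [653.2  93.4] err to pad [2.8 1.2]
scene m 0.82 [289. 239.] 300 327 [643.9   2.7] err to pad [ 3.9 -0.1]
scene l 0.61 [254. 243.] 482 482 [632.  -84.8] err to pad [2.5 1.8]
scene xl 0.73 [219. 247.] 678 678 [ 622.4 -172.8] err to pad [3.2 3.2]
```

View pics/f_wrist.png

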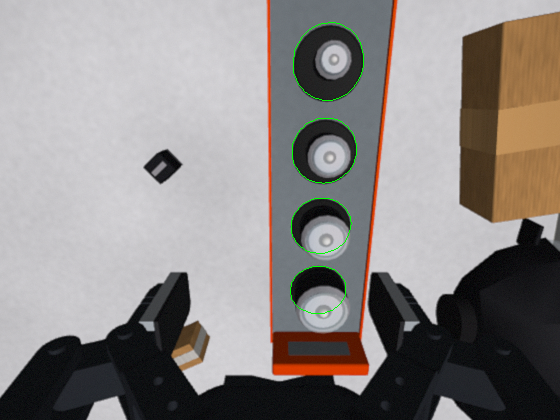

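View pics/f_side.png

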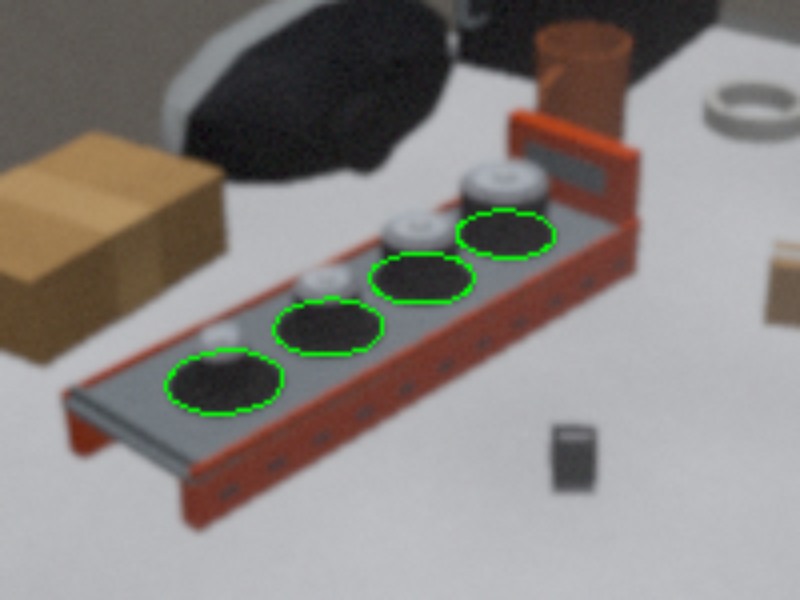

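The wrist view puts each lamp within 1 mm of its pad centre: S (331,61), M (327,154), L (323,233), XL (321,301) next to the panel. The side view shows all four upright in size order.

```bash
python3 -c "
from cell import ticket; print(ticket.hand_in())"
```

```text
the job is handed in; nothing more can be done
None
```

All four lamps are on the shelf in size order, one per pad, and the job is handed in. XL is beside the orange end panel, then L, M and S at the low end. It took about 40 s of the 99 s, nothing was tipped or dropped, and the arm ended clear of everything.

**Checks that agreed:** The last wrist picture put every lamp within about 1 mm of its pad centre. The wrist and side pictures showed all four upright, lens up and in the right order.

**Checks that disagreed:** The two fixed cameras read farther off. The scene camera was off by 3–5 mm. The side camera was off by about 3–9 mm and did not find M by name. I put this down to their calibration and coarse pixels, because black lamps on black pads blur together, and relied on the close-up wrist view. The fixed cameras had also differed from the wrist view by a few millimetres before placing.

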